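# Fill up the pickling jar

### The job

Fill up the pickling jar, which already holds one small cucumber, with the two small ones on the board, one at a time: pass each end-first through the narrow neck, lower it at least half its length in before letting go so that it does not drop hard on the glass, and see that in the end none of the three stands up above the rim so that the lid could go on. Keep the jar upright and about where it stands, and leave the big cucumber and everything else on the bench alone.

Things in the scene. Friction and masses are not known exactly. Their poses are not given: they have to be found in the camera images.
- cucumber1_mid (a point): the middle (half-way along, on its centre line) of small pickling cucumber 1, lying on the chopping board (this point 17 mm above the board's top): a firm, whole, slightly bowed green cucumber, 150 mm long and 34 mm thick with round ends, 90 to 150 g; x axis along it, both ends alike; the bow is only 4 mm, sideways along y. Held near one end, its free end may sag a little (0 to 0.3 rad) between the fingers
- cucumber2_mid (a point): the middle (half-way along, on its centre line) of small pickling cucumber 2, lying on the chopping board (this point 17 mm above the board's top): a firm, whole, slightly bowed green cucumber, 150 mm long and 34 mm thick with round ends, 90 to 150 g; x axis along it, both ends alike; the bow is only 4 mm, sideways along y. Held near one end, its free end may sag a little (0 to 0.3 rad) between the fingers
- cucumber3_mid (a point): the middle (half-way along, on its centre line) of small pickling cucumber 3, already in the jar, standing on its floor and leaning right across it against its wall: a firm, whole, slightly bowed green cucumber, 150 mm long and 34 mm thick with round ends, 90 to 150 g; x axis along it, both ends alike; the bow is only 4 mm, sideways along y. Held near one end, its free end may sag a little (0 to 0.3 rad) between the fingers
- jar: loose, open, narrow-necked clear glass pickling jar standing upright on the bench; origin at the centre of its underside, z along its axis. 190 mm tall, body 108 mm across outside and 96 mm inside up to 140 mm, then a shoulder narrowing to the neck, which is 68 mm across outside and about 57 mm inside from about 170 mm up to the rim at 190 mm. Inner floor 8 mm above its underside. About 1.5 kg: a sideways push of some 4 N at the rim tips it
- jar_rim (a point): centre of the jar's mouth, level with the rim, 190 mm above its underside; z along the jar's axis
- board: fixed white plastic chopping board 280 x 250 x 15 mm (x, y, z) carrying two small cucumbers and the big one; origin at the centre of its underside, its top 15 mm higher. The cucumbers lie roughly along its y axis, side by side, 85 mm apart
- big_cucumber: a big salad cucumber, 200 mm long and 46 mm thick, in one of the three places on the board; not for this jar. Origin on its underside, below its middle; x along it
- vinegar: closed amber glass vinegar bottle, 68 mm across, 200 mm tall, on the bench; origin at the centre of its underside
- jar_lid: the jar's round metal lid, 76 mm across and 16 mm high, lying on the bench; origin at the centre of its underside; not needed yet
- squeeze1: squeeze bottle 60 mm across, 198 mm tall with its nozzle; origin at the centre of its underside
- squeeze2: second squeeze bottle, same size; origin at the centre of its underside
- bowl: open steel bowl, 150 mm across, 55 mm high; origin at the centre of its underside
- shaker: salt shaker 58 mm across, 96 mm tall; origin at the centre of its underside
- knife: cook's knife lying flat, 330 mm long, along its x axis, handle to -x; origin on its underside where the handle meets the blade

How it is judged:
By the outcome, as a careful person would: the job done as asked, in the order asked, and still so for the second after the job is handed in, with the robot touching nothing.
It also fails if it takes over 67 s, if anything falls off the work surface, if the arm or the gripper's body presses on something with over 40 N, if the wrist force passes 120 N, or if a joint passes its speed limit or range.

### The arm

A 6-joint arm with a two-finger parallel gripper is mounted at the origin on the work surface. World frame = base frame: x ahead of the robot, y to its left, z up, the work surface at z = 0. Lengths are in mm, angles in rad, forces in N, time in s.
With the tool pointing down it reaches from about 350 to 975 mm from the base axis. Payload 7.1 kg.
Tool frame: the origin (TCP) lies on the front face of the gripper's body, between the roots of the fingers; the fingertips stand 80 mm ahead of it and the grasp point (between the pads) lies 61 mm ahead of it (env.tips_ahead is the distance from the TCP to the fingertips, in mm); z points along the fingers, y is the direction in which the jaws open and shut (so a half turn about z gives the same grasp; the last joint's range is limited). The gripper opens to 88 mm and grips with 3 to 60 N. Pads are 20 mm wide; open, the fingers measure 115 mm over their backs; the gripper's body (75 mm by 178 mm) begins 61 mm behind the grasp point.
Start: joints at [-1.273, 0.423, 1.63, -0, 1.089, -0.019], TCP at [194.722, -593.876, 302.675] pointing down, gripper open.
Joint ranges: [-3, 3], [-0.9, 2.11], [0.09, 2.58], [-1.31, 4.45], [0.11, 2.69], [-2.54, 2.54]. Speed limits (rad/s): [2.39, 2.39, 3.01, 3.14, 3.14, 3.14].

### API

Orientations are given as a unit quaternion [x, y, z, w].
In Python, from station import env, set_gripper, viewer, workorder gives the robot as it stands. Calls block until the motion is done:
- env.reach(position, orientation): joint-space move of the TCP to a pose.
- env.move_l(position, rot=None, rate=150, f_stop=None): straight line of the TCP; rot=None keeps the orientation; rate is the mean speed in mm/s. With f_stop (N) it stops when the force on the tool has changed by that much, and returns True; else False.
- env.move_joints(angles): joint-space move.
- set_gripper(opening): finger opening in mm; the grip force is fixed at half the most; returns when the fingers have stopped.
- env.hold(seconds).
- env.ik(position, orientation): joint angles nearest the present ones, or None.
- env.read_state(): the state.
- viewer.camera(name): name is "side" or "top"; returns the picture (384x512x3 uint8, blue, green, red); there is no depth.
- viewer.camera_params(name): a dict with "fx", "fy", "cx", "cy" (pixels), "dist" ([k1, k2, p1, p2, k3] as OpenCV has them; the pictures are not rectified), "pose" (4x4, takes a point from camera to world coordinates). Camera axes: x right, y up, looking along -z (the intrinsics and any distortion apply to the point x, -y, -z); pixel columns grow to the right and rows downward; lengths in mm; the calibration is good to about 2 mm. A picture is of the moment at which its call begins. camera_params takes no time and is no camera call.
A pose or a line that the arm cannot do raises env.IKError and nothing moves.
- workorder.sign_off(): hands the job in, once; it reports no verdict.
The state is a dict: "time_s": time; "qpos": joint angles; "dq": joint speeds; "tau": joint torques, N m; "tool_pos": TCP position; "orientation": TCP orientation; "force": force on the tool from outside, world axes, zero at the start; "wrist_torque": the same for the moment, N m; "width": finger opening in mm.
Only numpy, scipy, OpenCV 4.12 (cv2) and the standard library are available. Lean on these libraries where they do the work, as an engineer would, in place of code of your own. Each camera call takes 0.05 s, during which the arm holds its last target. There are 200 camera calls.

## Working session

There is one attempt and no reset: what is moved stays moved. The work goes in short steps, each a Python script; the robot and the scene stay as the last script left them, time stands still between calls to the robot, and variables do not carry over. Pictures are saved under pics/ and viewed, about 8 in all and at most 12, crops included, and the job is handed in when it is done.

```bash
mkdir -p pics; ls; python3 - <<'E'
from station import env, set_gripper, viewer, workorder
import cv2,numpy as np
for n in("top","side"):
    im=viewer.camera(n); cv2.imwrite(f"pics/{n}0.png",im)
    p=viewer.camera_params(n); print(n,{k:np.round(v,3).tolist() for k,v in p.items()})
a=cv2.imread("pics/top0.png");print(env.read_state()["time_s"])
E
```

```text
pics
top {'fx': 432.175, 'fy': 432.175, 'cx': 258.192, 'cy': 194.332, 'dist': [0.036, 0.0, 0.0, 0.0, 0.0], 'pose': [[0.03, 0.997, -0.071, 419.112], [-1.0, 0.029, -0.013, 59.057], [-0.011, 0.071, 0.997, 1440.676], [0.0, 0.0, 0.0, 1.0]]}
side {'fx': 384.778, 'fy': 384.778, 'cx': 256.031, 'cy': 192.293, 'dist': [0.033, 0.0, 0.0, 0.0, 0.0], 'pose': [[-0.837, 0.327, -0.439, -82.086], [-0.548, -0.496, 0.674, 986.993], [0.003, 0.804, 0.594, 940.53], [0.0, 0.0, 0.0, 1.0]]}
0.1
```

View pics/top0.png

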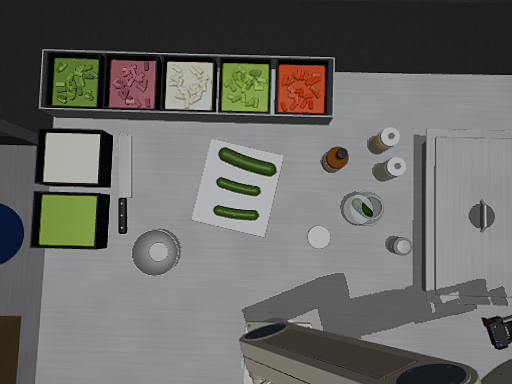

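View pics/side0.png

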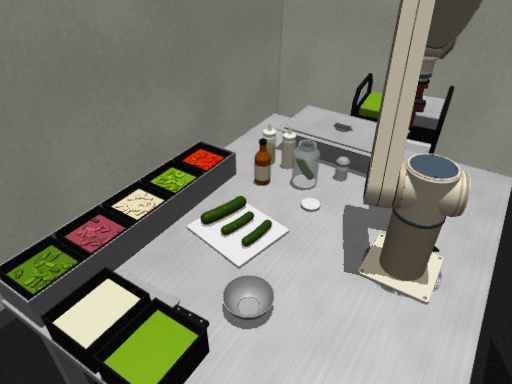

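```bash
cat > h.py <<'E'
from station import env, set_gripper, viewer, workorder
import cv2,numpy as np
from scipy.spatial.transform import Rotation as R
def ray(n,px):
    p=viewer.camera_params(n);K=np.array([[p["fx"],0,p["cx"]],[0,p["fy"],p["cy"]],[0,0,1.]])
    u=cv2.undistortPoints(np.array(px,float).reshape(-1,1,2),K,np.array(p["dist"])).reshape(-1,2)
    T=np.array(p["pose"]);d=np.c_[u[:,0],-u[:,1],-np.ones(len(u))]@T[:3,:3].T
    return T[:3,3],d
def plane(n,px,z):
    o,d=ray(n,px);return o+d*((z-o[2])/d[:,2])[:,None]
def proj(n,P):
    p=viewer.camera_params(n);K=np.array([[p["fx"],0,p["cx"]],[0,p["fy"],p["cy"]],[0,0,1.]])
    T=np.array(p["pose"]);c=(np.atleast_2d(P)-T[:3,3])@T[:3,:3];c=c*[1,-1,-1]
    return cv2.projectPoints(c.reshape(-1,1,3),np.zeros(3),np.zeros(3),K,np.array(p["dist"]))[0].reshape(-1,2)
def closest(n1,p1,n2,p2):
    a,d=ray(n1,[p1]);b,e=ray(n2,[p2]);d=d[0]/np.linalg.norm(d);e=e[0]/np.linalg.norm(e)
    s=np.linalg.lstsq(np.c_[d,-e],b-a,rcond=None)[0];P,Q=a+s[0]*d,b+s[1]*e
    return (P+Q)/2,np.linalg.norm(P-Q)
def green(im):
    h=cv2.cvtColor(im,cv2.COLOR_BGR2HSV);return cv2.inRange(h,(35,90,15),(85,255,150))
def crop(im,x,y,w,h,s,name):
    cv2.imwrite(name,cv2.resize(im[y:y+h,x:x+w],None,fx=s,fy=s,interpolation=cv2.INTER_CUBIC))
E
python3 - <<'E'
from h import *
a=cv2.imread("pics/top0.png");s=cv2.imread("pics/side0.png")
for n,im,roi in(("top",a,(195,140,90,100)),("side",s,(185,185,110,80))):
    x,y,w,h=roi;m=np.zeros(im.shape[:2],np.uint8);m[y:y+h,x:x+w]=green(im)[y:y+h,x:x+w]
    for c in cv2.findContours(m,cv2.RETR_EXTERNAL,cv2.CHAIN_APPROX_NONE)[0]:
        if cv2.contourArea(c)<60: continue
        P=plane(n,c.reshape(-1,2),32)[:,:2].astype(np.float32);r=cv2.minAreaRect(P)
        b=cv2.boxPoints(r);e=b[1]-b[0];f=b[2]-b[1];l=e if np.hypot(*e)>np.hypot(*f) else f
        print(n,np.round(r[0],1),np.round(r[1],1),"dir",np.round(np.degrees(np.arctan2(l[1],l[0])),1))
u=cv2.hconcat([cv2.resize(a[175:240,325:415],None,fx=4.4,fy=4.4,interpolation=cv2.INTER_CUBIC),cv2.resize(s[135:200,270:360],None,fx=4.4,fy=4.4,interpolation=cv2.INTER_CUBIC)])
cv2.imwrite("pics/jar0.png",u);print(u.shape)
# free-space guess of jar 
print(plane("top",[(363,208),(363,209)],190),plane("side",[(306,183)],0))
E
```

```text
top [456.8 149.5] [148.1  32.7] dir 84.6
top [542.2 144. ] [148.7  33.8] dir 77.2
top [623.8 117.8] [196.8  46.6] dir 72.7
side [457.9 151.1] [152.5  38.5] dir 83.8
side [543.2 146.6] [151.4  41.6] dir 76.7
side [630.4 112.2] [202.6  63.4] dir 72.2
(286, 792, 3)
[[ 477.07441744 -228.10361407  190.        ]
 [ 474.19278806 -228.13815588  190.        ]] [[ 472.56513468 -252.39628601    0.        ]]
```

View pics/jar0.png

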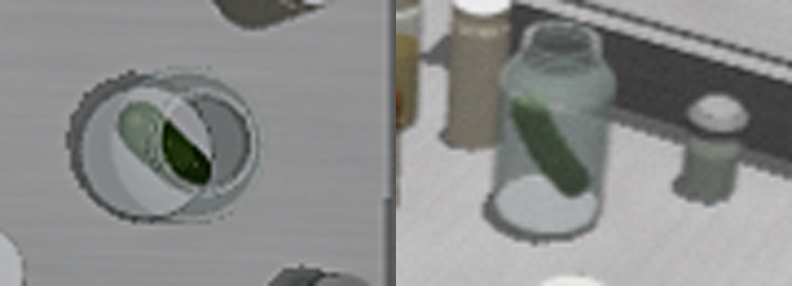

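```bash
python3 - <<'E'
from h import *
t=lambda x,y:(325+x/4.4-.5,175+y/4.4-.5); s=lambda x,y:(270+(x-396)/4.4-.5,135+y/4.4-.5)
print("rim top",plane("top",[t(206,143),t(155,143),t(258,143)],190))
print("base top",plane("top",[t(146,150)],4))
print("rim side",plane("side",[s(562,42),s(523,42),s(602,42)],190))
print("tri",closest("top",t(206,143),"side",s(562,42)))
# cucumber 3 ends (refraction ignored)
print("c3 hi",closest("top",t(135,118),"side",s(522,103)),"lo",closest("top",t(198,172),"side",s(572,185)))
P=np.array([480,-248])
for c in [(470,-245),(475,-245),(480,-250)]:
    ang=np.linspace(0,6.28,4,endpoint=False)
    q=proj("top",np.c_[c[0]+34*np.cos(ang),c[1]+34*np.sin(ang),np.full(4,190)])
    print(c,np.round((q-[325,175]+.5)*4.4).tolist(),np.round((proj("side",[[*c,190],[*c,0]])-[270,135]+.5)*4.4+[396,0]).tolist())
E
```

```text
rim top [[ 480.66593423 -251.85191142  190.        ]
 [ 479.678107   -218.70246087  190.        ]
 [ 481.67294092 -285.58105232  190.        ]]
base top [[ 483.21613346 -253.35115752    4.        ]]
rim side [[ 479.97486178 -244.11417841  190.        ]
 [ 509.20838478 -224.84255296  190.        ]
 [ 449.99841257 -263.85875917  190.        ]]
tri (array([ 482.15416544, -252.31039952,  185.48909277]), np.float64(2.8515750635181427))
c3 hi (array([ 500.22816376, -216.93326859,  133.14475131]), np.float64(2.37663720339423)) lo (array([ 471.00998324, -288.21504661,   13.45898686]), np.float64(7.843292003293088))
(470, -245) [[196.0, 107.0], [143.0, 157.0], [195.0, 211.0], [248.0, 161.0]] [[572.0, 45.0], [555.0, 218.0]]
(475, -245) [[196.0, 100.0], [143.0, 150.0], [195.0, 203.0], [248.0, 153.0]] [[567.0, 43.0], [551.0, 216.0]]
(480, -250) [[204.0, 92.0], [151.0, 142.0], [203.0, 196.0], [256.0, 146.0]] [[565.0, 39.0], [549.0, 212.0]]
```

```bash
cat >> h.py <<'E'
JAR=np.array([481.,-251.])
C={1:(np.array([457.2,150.]),np.radians(84.3)),2:(np.array([542.6,145.]),np.radians(77.))}
def quat(x,z):
    z=z/np.linalg.norm(z);x=x-z*(x@z);x=x/np.linalg.norm(x)
    return R.from_matrix(np.c_[x,np.cross(z,x),z]).as_quat()
def pick(c,end,f,z=37,back=50):   # end=+1: hold the +y end
    m,a=C[c];u=-end*np.array([np.cos(a),np.sin(a),0])
    G=np.array([*(m-u[:2]*back),z]);return G+[0,0,61],quat(f*u,np.array([0,0,-1.]))
def ins(az,pitch,G,f):  # heading az, pitch>0: tool pointing below horizontal
    h=np.array([np.cos(az)*np.cos(pitch),np.sin(az)*np.cos(pitch),-np.sin(pitch)])
    a=np.array([-np.cos(az)*np.sin(pitch),-np.sin(az)*np.sin(pitch),-np.cos(pitch)])
    return np.asarray(G)-61*h,quat(f*a,h)
E
python3 - <<'E'
from h import *
def s(p):
    q=env.ik(*p);return None if q is None else np.round(q,2).tolist()
for f in(1,-1):
    for c in(1,2):
        for e in(1,-1): print("pick",c,e,f,s(pick(c,e,f)))
    for az in(0,-22,-45,-70,-90):
        for pt in(-20,0,25):
            print("ins",f,az,pt,s(ins(np.radians(az),np.radians(pt),[*JAR,205]  ,f)),s(ins(np.radians(az),np.radians(pt),[*JAR,350]  ,f)))
E
```

```text
pick 1 1 1 None
pick 1 -1 1 [0.19, 0.56, 2.08, -0.0, 0.5, 0.29]
pick 2 1 1 None
pick 2 -1 1 [0.16, 0.62, 1.92, -0.0, 0.61, 0.38]
ins 1 0 -20 [-0.92, 1.11, 2.25, 2.15, 2.04, 1.38] [-0.92, 0.71, 2.36, 2.25, 1.87, 1.63]
ins 1 0 0 [-0.96, 0.85, 2.36, 2.18, 1.61, 1.52] [-0.96, 0.4, 2.39, 2.15, 1.37, 1.87]
ins 1 0 25 [-0.89, 0.47, 2.36, 2.1, 0.96, 1.87] [-0.89, 0.09, 2.28, 1.73, 0.8, 2.44]
ins 1 -22 -20 [-0.62, 1.17, 2.34, 2.85, 2.28, 1.46] [-0.62, 0.74, 2.47, 2.9, 1.98, 1.56]
ins 1 -22 0 [-0.64, 0.91, 2.47, 2.88, 1.8, 1.51] [-0.64, 0.37, 2.51, 2.88, 1.31, 1.64]
ins 1 -22 25 [-0.61, 0.46, 2.46, 2.88, 0.92, 1.64] [-0.61, 0.0, 2.37, 2.6, 0.41, 1.98]
ins 1 -45 -20 [-0.24, 1.15, 2.3, 3.78, 2.17, 1.76] [-0.24, 0.72, 2.42, 3.69, 1.92, 1.57]
ins 1 -45 0 [-0.21, 0.88, 2.42, 3.73, 1.71, 1.66] [-0.21, 0.38, 2.46, 3.74, 1.32, 1.4]
ins 1 -45 25 [-0.26, 0.46, 2.42, 3.76, 0.91, 1.41] [-0.26, 0.04, 2.34, 4.18, 0.56, 0.85]
ins 1 -70 -20 [-0.02, 1.06, 2.13, 4.37, 1.94, 1.63] [-0.02, 0.71, 2.23, 4.29, 1.84, 1.37]
ins 1 -70 0 [0.03, 0.82, 2.22, 4.39, 1.54, 1.48] [0.03, 0.44, 2.25, 4.42, 1.43, 1.14]
ins 1 -70
[... 667 characters left out ...]
7, 2.51, 2.88, 1.31, -1.5]
ins -1 -22 25 [-0.61, 0.46, 2.46, 2.88, 0.92, -1.51] [-0.61, 0.0, 2.37, 2.6, 0.41, -1.16]
ins -1 -45 -20 [-0.24, 1.15, 2.3, 3.78, 2.17, -1.38] [-0.24, 0.72, 2.42, 3.69, 1.92, -1.57]
ins -1 -45 0 [-0.21, 0.88, 2.42, 3.73, 1.71, -1.48] [-0.21, 0.38, 2.46, 3.74, 1.32, -1.74]
ins -1 -45 25 [-0.26, 0.46, 2.42, 3.76, 0.91, -1.74] [-0.26, 0.04, 2.34, 4.18, 0.56, -2.29]
ins -1 -70 -20 [-0.02, 1.06, 2.13, 4.37, 1.94, -1.51] [-0.02, 0.71, 2.23, 4.29, 1.84, -1.77]
ins -1 -70 0 [0.03, 0.82, 2.22, 4.39, 1.54, -1.66] [0.03, 0.44, 2.25, 4.42, 1.43, -2.0]
ins -1 -70 25 None None
ins -1 -90 -20 None None
ins -1 -90 0 None None
ins -1 -90 25 None [0.0, 0.3, 1.99, -1.23, 1.29, -2.47]
```

```bash
cat >> h.py <<'E'
def T(): s=env.read_state();return round(s["time_s"],1),np.round(s["force"],1).tolist(),round(s["width"],1)
def grab(c,end=-1,f=1,back=52):
    p,q=pick(c,end,f,back=back)
    env.reach(p+[0,0,260],q);set_gripper(60)
    env.move_l(p+[0,0,50],rate=300)
    print("touch",env.move_l(p,rate=80,f_stop=12),T())
    set_gripper(20);print("closed",T())
    env.move_l(p+[0,0,80],rate=150);env.move_l(p+[0,0,300],rate=300);print("lifted",T())
def carry(pitch,az=-22,f=1):
    az=np.radians(az)
    env.reach(*ins(az,0,[430,0,400],f));env.reach(*ins(az,pitch,[*JAR,350],f));print("hover",T())
E
python3 - <<'E'
from h import *
env.move_l(env.read_state()["tool_pos"]+np.array([0,0,60]),rate=300)
grab(1)
carry(0.2)
for n in("top","side"): cv2.imwrite(f"pics/{n}1.png",viewer.camera(n))
a=cv2.imread("pics/top1.png")[120:290,260:430];s=cv2.imread("pics/side1.png")[40:210,230:400]
cv2.imwrite("pics/v1.png",cv2.resize(cv2.hconcat([a,s]),None,fx=2.35,fy=2.35,interpolation=cv2.INTER_CUBIC))
print(T())
E
```

```text
touch False (5.3, [-0.6, 1.3, 0.3], 60.0)
closed (5.8, [0.3, 0.1, 1.9], 33.7)
lifted (7.4, [-0.0, -0.1, -1.1], 33.5)Traceback (most recent call last):
  File "<stdin>", line 4, in <module>
  File "h.py", line 45, in carry
    env.reach(*ins(az,0,[430,0,400],f));env.reach(*ins(az,pitch,[*JAR,350],f));print("hover",T())
    ~~~~~~~~~^^^^^^^^^^^^^^^^^^^^^^^^^^
station.IKError: the arm cannot take that pose within its joint ranges
```

```bash
python3 - <<'E'
from h import *
for G in([520,-30,400],[560,0,400],[600,50,400],[520,-100,380]):
    for az in(-22,0): print(G,az,(lambda q:None if q is None else np.round(q,2))(env.ik(*ins(np.radians(az),0,G,1))))
print(np.round(env.read_state()["qpos"],2),np.round(env.ik(*ins(np.radians(-22),.2,[*JAR,350],1)),2))
E
```

```text
[520, -30, 400] -22 [0.26 0.19 2.47 3.84 1.19 1.27]
[520, -30, 400] 0 [-0.18  0.15  2.53  2.94  1.12  1.66]
[560, 0, 400] -22 [0.32 0.24 2.38 3.92 1.18 1.21]
[560, 0, 400] 0 [-0.04  0.2   2.46  3.09  1.08  1.59]
[600, 50, 400] -22 [0.42 0.3  2.26 4.03 1.18 1.14]
[600, 50, 400] 0 [0.12 0.25 2.37 3.28 1.05 1.5 ]
[520, -100, 380] -22 [-0.01  0.25  2.5   3.54  1.21  1.42]
[520, -100, 380] 0 [-0.46  0.25  2.51  2.65  1.23  1.75]
[ 0.19  0.07  1.87 -0.    1.2   0.29] [-0.63  0.16  2.47  2.82  0.88  1.73]
```

```bash
sed -i 's/env.reach(\*ins(az,0,\[430,0,400\],f))/env.reach(*ins(0,0,[560,0,400],f))/' h.py; cat >> h.py <<'E'
def look(k,rt=(260,120),rs=(230,40)):
    o=[]
    for n,(x,y) in(("top",rt),("side",rs)):
        im=viewer.camera(n);cv2.imwrite(f"pics/{n}{k}.png",im);o.append(im[y:y+170,x:x+170])
    cv2.imwrite(f"pics/v{k}.png",cv2.resize(cv2.hconcat(o),None,fx=2.35,fy=2.35,interpolation=cv2.INTER_CUBIC))
E
python3 - <<'E'
from h import *
carry(0.2)
look(1);print(T())
E
```

```text
hover (11.1, [0.1, -0.3, -1.3], 33.5)
(11.2, [0.6, 0.2, -0.7], 33.6)
```

View pics/v1.png

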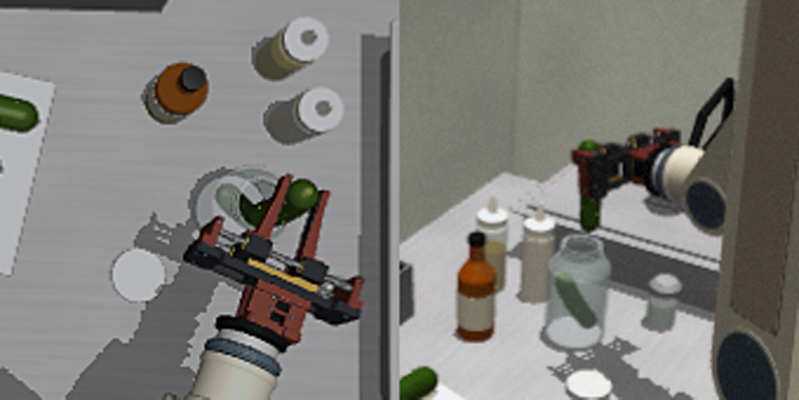

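```bash
cat >> h.py <<'E'
def tip(sag,dl=127-17,f=1):
    s=env.read_state();M=R.from_quat(s["orientation"]).as_matrix();G=np.array(s["tool_pos"])+61*M[:,2]
    return G,f*M[:,0]*np.cos(sag)+M[:,2]*np.sin(sag)
E
python3 - <<'E'
from h import *
for sg in(-.1,0,.1,.2,.3,.4):
    G,a=tip(sg)
    o=[]
    for n,(x,y),sx in(("top",(260,120),0),("side",(230,40),400)):
        q=(proj(n,[G-a*6,G+a*110])-[x,y])*2.35+[sx,0];o+=np.round(q).tolist()
    print(sg,np.round(a,2),o)
E
```

```text
-0.1 [-0.27  0.11 -0.96] [[300.0, 196.0], [261.0, 227.0], [590.0, 150.0], [598.0, 221.0]]
0 [-0.18  0.07 -0.98] [[300.0, 196.0], [264.0, 219.0], [591.0, 150.0], [594.0, 220.0]]
0.1 [-0.09  0.04 -1.  ] [[299.0, 197.0], [267.0, 210.0], [591.0, 150.0], [589.0, 218.0]]
0.2 [ 0. -0. -1.] [[299.0, 197.0], [271.0, 202.0], [591.0, 150.0], [585.0, 216.0]]
0.3 [ 0.09 -0.04 -0.99] [[299.0, 198.0], [275.0, 193.0], [591.0, 150.0], [580.0, 213.0]]
0.4 [ 0.18 -0.07 -0.98] [[299.0, 198.0], [278.0, 185.0], [592.0, 150.0], [576.0, 210.0]]
```

```bash
cat >> h.py <<'E'
def insert(tilt,sag,az,zs=345,ze=214,off=0.,fs=4,f=1,lat=0.):
    az=np.radians(az);n=np.array([np.cos(az),np.sin(az)]);l=np.array([-n[1],n[0]])
    G=lambda z:np.array([*(JAR+n*(off+(z-180)*np.tan(tilt))+l*lat),z])
    p,q=ins(az,tilt+sag,G(zs),f);env.move_l(p,rot=q,rate=150)
    hit=env.move_l(ins(az,tilt+sag,G(ze),f)[0],rate=70,f_stop=fs)
    g=tip(0)[0];print("insert hit",hit,"G",np.round(g,1),T())
    return hit
E
python3 - <<'E'
from h import *
insert(.3,.05,-22)
look(2,(280,140),(230,70))
E
```

```text
insert hit False G [ 490.9 -255.   214.4] (13.8, [0.1, 1.3, -1.8], 33.7)
```

View pics/v2.png

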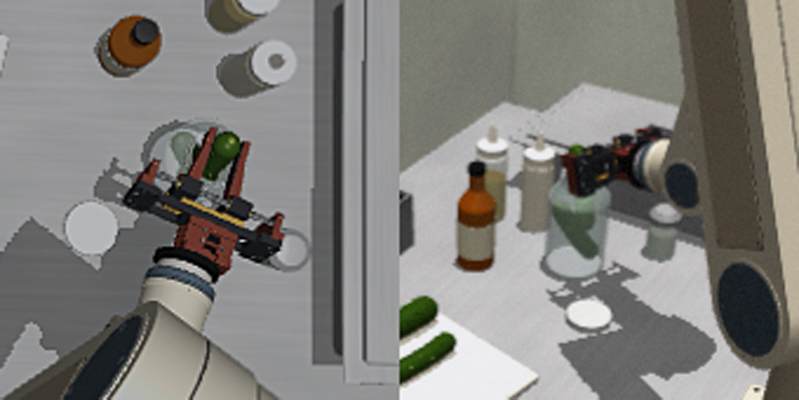

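```bash
cat >> h.py <<'E'
def release(w=56):
    set_gripper(w);env.hold(.3);s=env.read_state();M=R.from_quat(s["orientation"]).as_matrix()
    env.move_l(np.array(s["tool_pos"])-M[:,2]*60+[0,0,10],rate=150);p=np.array(env.read_state()["tool_pos"])
    env.move_l(p+[0,0,430-p[2]],rate=300);print("released",T())
E
python3 - <<'E'
from h import *
insert(.3,.05,-22,zs=214,ze=209)
release()
look(3,(280,140),(230,70))
E
```

```text
insert hit False G [ 489.2 -254.3  208.6] (14.4, [-1.1, 0.0, -1.7], 33.5)
released (16.8, [0.1, 0.4, -0.3], 56.3)
```

View pics/v3.png

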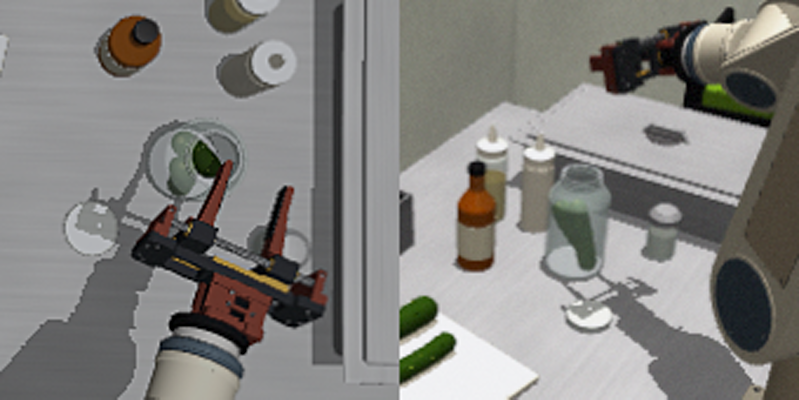

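```bash
python3 - <<'E'
from h import *
env.reach(*ins(0,0,[560,0,400],1));env.move_joints([0.19,0.07,1.87,0,1.2,0.29])
grab(2)
for n,(x,y,w,h) in(("top",(325,175,90,65)),("side",(270,130,90,65))):
    im=viewer.camera(n);cv2.imwrite(f"pics/{n}4.png",im)
a=cv2.imread("pics/top4.png")[175:240,325:415];s=cv2.imread("pics/side4.png")[135:200,270:360]
cv2.imwrite("pics/v4.png",cv2.resize(cv2.hconcat([a,s]),None,fx=4.4,fy=4.4,interpolation=cv2.INTER_CUBIC))
E
```

```text
touch False (22.9, [-0.2, -0.7, 0.3], 60.1)
closed (23.5, [0.0, -0.6, 3.3], 33.6)
lifted (25.0, [0.2, -0.1, -1.0], 33.9)
```

View pics/v4.png

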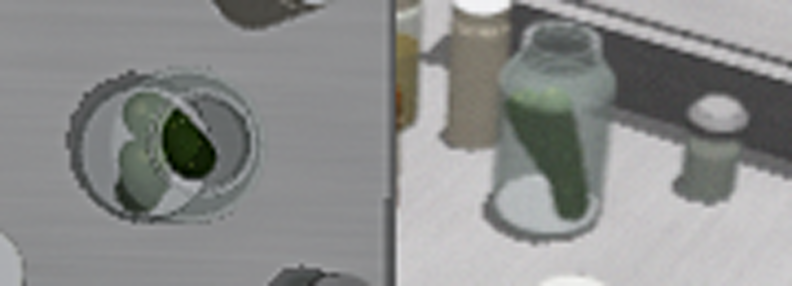

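```bash
python3 - <<'E'
from h import *
t=lambda x,y:(325+x/4.4-.5,175+y/4.4-.5); s=lambda x,y:(270+(x-396)/4.4-.5,135+y/4.4-.5)
tc=lambda P:np.round((proj("top",P)-[325,175]+.5)*4.4).tolist()
sc=lambda P:np.round((proj("side",P)-[270,135]+.5)*4.4+[396,0]).tolist()
lo=plane("side",[s(572,203)],25);print("lo",lo-[*JAR,0],tc(lo))
for q in[(145,112),(142,165),(195,155)]:
    for z in(25,80,130):
        P=plane("top",[t(*q)],z);print(q,z,np.round(P-[*JAR,0]),sc(P))
E
```

```text
lo [[-27.45305339   8.14534771  25.        ]] [[137.0, 189.0]]
(145, 112) 25 [[29.  3. 25.]] [[521.0, 182.0]]
(145, 112) 80 [[26. 15. 80.]] [[523.0, 141.0]]
(145, 112) 130 [[ 23.  26. 130.]] [[524.0, 101.0]]
(142, 165) 25 [[-10.   5.  25.]] [[557.0, 196.0]]
(142, 165) 80 [[-12.  17.  80.]] [[558.0, 154.0]]
(142, 165) 130 [[-14.  28. 130.]] [[559.0, 113.0]]
(195, 155) 25 [[ -1. -34.  25.]] [[568.0, 174.0]]
(195, 155) 80 [[ -4. -21.  80.]] [[568.0, 133.0]]
(195, 155) 130 [[ -6.  -8. 130.]] [[569.0, 94.0]]
```

```bash
python3 - <<'E'
from h import *
carry(-0.15)
look(5,(280,140),(230,40))
for sg in(-.1,0,.1,.2,.3):
    G,a=tip(sg)
    o=[]
    for n,(x,y),sx in(("top",(280,140),0),("side",(230,40),400)):
        q=(proj(n,[G-a*6,G+a*110])-[x,y])*2.35+[sx,0];o+=np.round(q).tolist()
    print(sg,np.round(a,2),o)
E
```

```text
hover (28.8, [-0.0, 0.7, -1.2], 33.7)
-0.1 [ 0.05 -0.02 -1.  ] [[252.0, 150.0], [226.0, 150.0], [591.0, 150.0], [583.0, 214.0]]
0 [ 0.14 -0.06 -0.99] [[252.0, 151.0], [230.0, 142.0], [591.0, 150.0], [578.0, 211.0]]
0.1 [ 0.23 -0.09 -0.97] [[252.0, 151.0], [234.0, 133.0], [592.0, 150.0], [574.0, 208.0]]
0.2 [ 0.32 -0.13 -0.94] [[251.0, 152.0], [238.0, 125.0], [592.0, 150.0], [570.0, 203.0]]
0.3 [ 0.4  -0.16 -0.9 ] [[251.0, 152.0], [242.0, 117.0], [592.0, 150.0], [566.0, 199.0]]
```

View pics/v5.png

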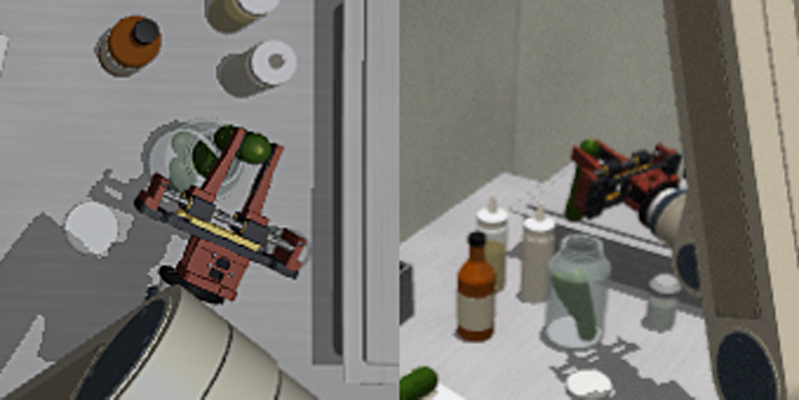

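```bash
python3 - <<'E'
from h import *
insert(-.28,.08,-22,zs=345,ze=211,off=3,lat=-4)
look(6,(280,140),(230,70))
E
```

```text
Traceback (most recent call last):
  File "h.py", line 57, in insert
    p,q=ins(az,tilt+sag,G(zs),f);env.move_l(p,rot=q,rate=150)
                                 ~~~~~~~~~~^^^^^^^^^^^^^^^^^^
station.IKError: the arm cannot follow that straight line within its joint ranges
```

```bash
python3 - <<'E'
from h import *
insert(-.1,.08,-22,zs=342,ze=245,off=4,lat=-3)
az=np.radians(-22);n=np.array([np.cos(az),np.sin(az)]);l=np.array([-n[1],n[0]])
for z,t in((228,-.2),(211,-.28)):
    p,q=ins(az,t+.08,[*(JAR+n*(3+(z-180)*np.tan(t))-l*4),z],1)
    hit=env.move_l(p,rot=q,rate=50,f_stop=4);print(hit,np.round(tip(0)[0],1),T())
    if hit: break
look(6,(280,140),(230,70))
E
```

```text
insert hit True G [ 477.3 -254.2  245.5] (30.5, [-1.1, -2.5, -0.2], 33.7)
True [ 476.9 -254.7  243.7] (30.7, [-0.9, -2.5, 0.0], 33.7)
```

View pics/v6.png

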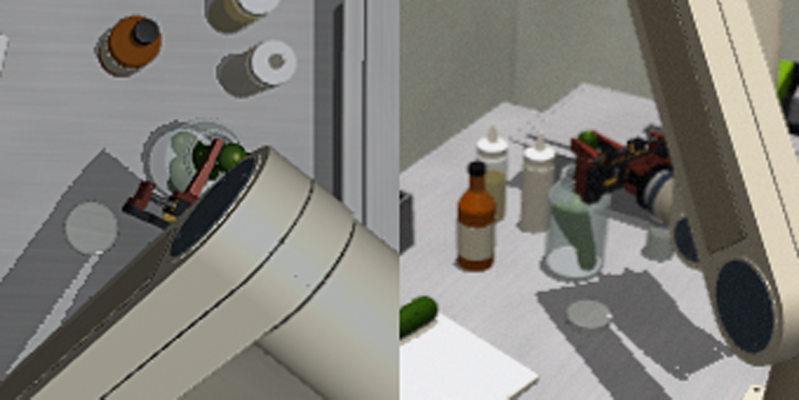

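```bash
python3 - <<'E'
from h import *
az=np.radians(-22);n=np.array([np.cos(az),np.sin(az)]);l=np.array([-n[1],n[0]])
for z,t in((244,-.12),(228,-.2),(211,-.26)):
    p,q=ins(az,t+.08,[*(JAR+n*(3+(z-180)*np.tan(t))-l*7),z],1)
    hit=env.move_l(p,rot=q,rate=40,f_stop=5);print(hit,np.round(tip(0)[0],1),T())
    if hit: break
look(7,(280,140),(230,70))
E
```

```text
False [ 473.9 -255.6  244. ] (31.1, [0.3, -0.7, -1.6], 33.6)
True [ 473.5 -256.3  239.1] (31.4, [-1.9, -2.9, -0.5], 33.6)
```

```bash
cat > go.py <<'E'
from h import *
def stages(azd,st,off,lat,fs,rate=40):
    az=np.radians(azd);n=np.array([np.cos(az),np.sin(az)]);l=np.array([-n[1],n[0]])
    for z,t in st:
        p,q=ins(az,t+.08,[*(JAR+n*(off+(z-180)*np.tan(t))+l*lat),z],1)
        f0=np.array(env.read_state()["force"])
        hit=env.move_l(p,rot=q,rate=rate,f_stop=fs);s=env.read_state();print(z,hit,np.round(tip(0)[0],1),T(),np.round(np.array(s["force"])-f0,1))
        if hit: return True
    return False
E
python3 - <<'E'
from go import *
stages(-22,[(256,-.08)],2,-5,15)
stages(-50,[(256,-.08)],4,-3,15)
stages(-50,[(242,-.12),(228,-.18),(211,-.22)],4,-3,5)
look(8,(280,140),(230,70))
E
```

```text
256 False [ 475.5 -254.   256.6] (32.2, [0.1, -1.7, -0.5], 33.6) [1.  0.2 0.3]
256 False [ 477.2 -251.3  255.5] (33.2, [0.5, -0.5, -0.3], 33.7) [0.4 1.2 0.2]
242 False [ 476.1 -250.7  241.7] (33.7, [-0.9, -0.7, -1.7], 34.0) [-1.5 -0.2 -1.4]
228 False [ 475.7 -249.3  227.8] (34.3, [0.1, -1.9, -2.1], 33.2) [ 1.  -1.3 -0.5]
211 True [ 475.7 -249.5  226.7] (34.6, [-1.0, 0.1, -0.1], 33.2) [-1.  2.  2.]
```

View pics/v8.png

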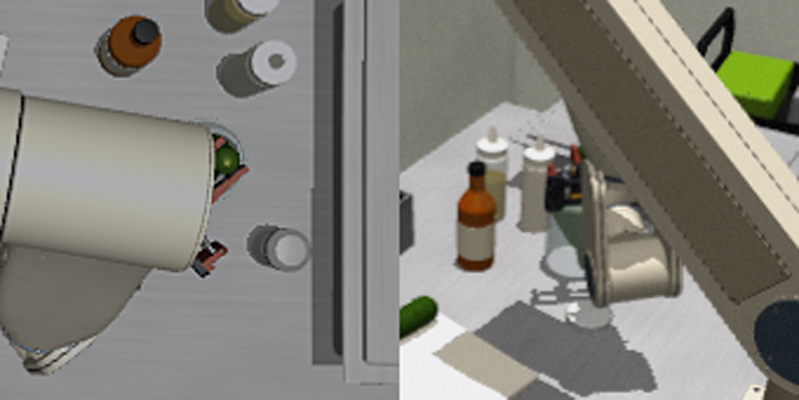

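```bash
python3 - <<'E'
from go import *
stages(-50,[(219,-.18),(211,-.18)],4,-3,8,rate=30)
print(T())
E
```

```text
219 False [ 476.6 -250.5  218.5] (35.1, [-1.9, 1.5, -0.6], 33.3) [-2.6  1.9  1.2]
211 False [ 477.8 -251.7  210.4] (35.5, [0.2, 0.4, -1.3], 33.1) [ 2.1 -1.1 -0.7]
(35.5, [0.2, 0.4, -1.3], 33.1)
```

```bash
python3 - <<'E'
from h import *
release()
env.reach(*ins(0,0,[560,0,400],1));env.move_joints([0.19,0.07,1.87,0,1.2,0.29]);print(T())
a=viewer.camera("top");s=viewer.camera("side");cv2.imwrite("pics/top9.png",a);cv2.imwrite("pics/side9.png",s)
cv2.imwrite("pics/v9.png",cv2.resize(cv2.hconcat([a[175:240,325:415],s[135:200,270:360]]),None,fx=4.4,fy=4.4,interpolation=cv2.INTER_CUBIC))
E
```

```text
released (38.0, [0.0, -0.5, 0.3], 56.2)
(41.5, [-0.2, 0.4, 0.5], 55.8)
```

View pics/v9.png

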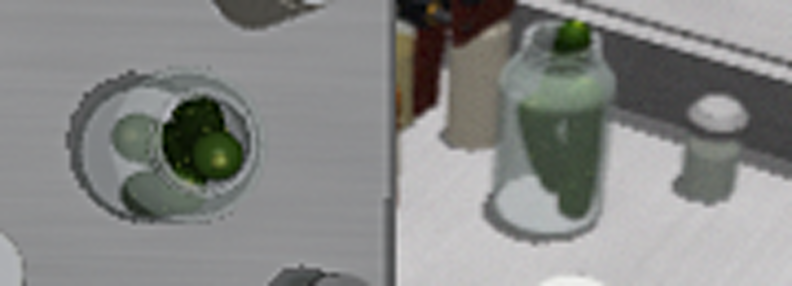

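```bash
python3 - <<'E'
from h import *
t=lambda x,y:(325+x/4.4-.5,175+y/4.4-.5); s=lambda x,y:(270+(x-396)/4.4-.5,135+y/4.4-.5)
print(closest("top",t(219,155),"side",s(574,36)))
for z in (185,190,195,200): print(z,plane("top",[t(219,155)],z)-[*JAR,0],plane("side",[s(574,36)],z)-[*JAR,0])
q=quat(np.array([np.cos(-.48),np.sin(-.48),0]),np.array([0,0,-1.]))
for zz in(420,250): 
    for f in(1,-1):
        k=env.ik([*JAR,zz],q if f>0 else quat(-np.array([np.cos(-.48),np.sin(-.48),0]),np.array([0,0,-1.])));print(zz,f,None if k is None else np.round(k,2))
E
```

```text
(array([ 474.27990888, -259.54320604,  190.6942274 ]), np.float64(2.80227669695594))
185 [[ -7.72050668 -10.64741162 185.        ]] [[ -1.31377113 -17.20556544 185.        ]]
190 [[ -7.93619792  -9.37039149 190.        ]] [[ -5.03150915  -8.89881695 190.        ]]
195 [[ -8.15188916  -8.09337135 195.        ]] [[ -8.74924717  -0.59206846 195.        ]]
200 [[ -8.3675804   -6.81635122 200.        ]] [[-12.46698519   7.71468003 200.        ]]
420 1 [-0.5   0.18  1.69 -0.    1.27  1.55]
420 -1 [-0.5   0.18  1.69 -0.    1.27 -1.59]
250 1 [-0.5   0.37  1.85 -0.    0.92  1.55]
250 -1 [-0.5   0.37  1.85 -0.    0.92 -1.59]
```

```bash
cat > push.py <<'E'
from h import *
def push(dx,dy,ztip,fs,hover=True,az=1.07):
    q=quat(np.array([np.cos(az),np.sin(az),0]),np.array([0,0,-1.]))
    P=np.array([JAR[0]+dx,JAR[1]+dy,0])
    if hover: env.reach(P+[0,0,380],q)
    env.move_l(P+[0,0,300],rate=200)
    hit=env.move_l(P+[0,0,80+ztip],rate=40,f_stop=fs)
    print("push",hit,"tip z",round(env.read_state()["tool_pos"][2]-80,1),T())
    return hit
E
python3 - <<'E'
from push import *
set_gripper(0)
push(-6,-8,172,15)
env.move_l(np.array(env.read_state()["tool_pos"])+[0,0,90],rate=250)
a=viewer.camera("top");s=viewer.camera("side");cv2.imwrite("pics/top10.png",a);cv2.imwrite("pics/side10.png",s)
cv2.imwrite("pics/v10.png",cv2.resize(cv2.hconcat([a[175:240,325:415],s[135:200,270:360]]),None,fx=4.4,fy=4.4,interpolation=cv2.INTER_CUBIC));print(T())
E
```

```text
push True tip z 201.6 (45.1, [0.9, -0.8, -0.1], 0.5)
(45.7, [-0.8, 0.0, -0.1], 0.3)
```

View pics/v10.png

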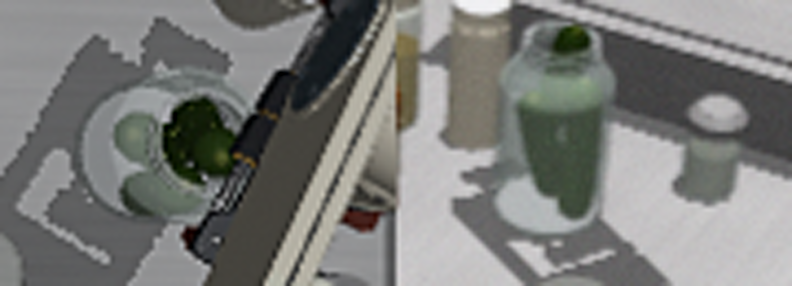

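```bash
python3 - <<'E'
from push import *
P=np.array([JAR[0]-5,JAR[1]-7,0])
env.move_l(P+[0,0,283],rate=150)
for i in range(4):
    h=env.move_l(P+[0,0,80+172],rate=40,f_stop=22);print(h,round(env.read_state()["tool_pos"][2]-80,1),T())
    if not h or env.read_state()["time_s"]>49: break
E
```

```text
True 196.7 (46.8, [0.2, -0.2, 1.2], 0.5)
True 196.0 (47.1, [-0.7, 0.6, 8.4], 0.2)
True 196.0 (47.3, [-2.0, 1.5, 11.4], 0.6)
True 195.9 (47.5, [-3.3, 1.5, 10.9], 0.4)
```

```bash
python3 - <<'E'
from push import *
tp=lambda:np.array(env.read_state()["tool_pos"])
z=lambda:round(tp()[2]-80,1)
P0=np.array([JAR[0],JAR[1],0])
for dx,dy in((-2,-4),(-6,-4),(-4,-10)):
    p=tp();h=env.move_l([P0[0]+dx,P0[1]+dy,p[2]-1],rate=40,f_stop=12)
    h2=env.move_l(tp()+[0,0,-12],rate=30,f_stop=24);print(dx,dy,h,h2,z(),T())
    if not h2: break
E
```

```text
-2 -4 False True 195.8 (48.0, [0.4, -0.3, 6.8], 0.7)
-6 -4 False True 195.3 (48.5, [-0.4, -0.2, 8.3], 0.2)
-4 -10 True True 195.3 (49.0, [-0.4, 0.9, 8.2], 0.8)
```

```bash
python3 - <<'E'
from push import *
tp=lambda:np.array(env.read_state()["tool_pos"])
z=lambda:round(tp()[2]-80,1)
env.move_l([JAR[0]-4,JAR[1]-5,tp()[2]],rate=60)
for fs in(30,30,40):
    h2=env.move_l([JAR[0]-4,JAR[1]-5,250.],rate=40,f_stop=fs);print(h2,z(),T())
    if not h2: break
E
```

```text
True 194.2 (49.5, [0.4, -1.3, 6.6], 0.2)
True 193.4 (49.8, [-2.1, 3.0, 9.9], 0.3)
True 192.7 (50.1, [-4.0, 3.5, 12.4], 0.9)
```

```bash
python3 - <<'E'
from push import *
tp=lambda:np.array(env.read_state()["tool_pos"])
z=lambda:round(tp()[2]-80,1)
for i in range(7):
    h2=env.move_l([JAR[0]-4,JAR[1]-5,252.],rate=50,f_stop=40);print(h2,z(),T())
    if not h2: break
E
```

```text
True 192.3 (50.3, [-5.0, 5.2, 13.3], 0.4)
True 191.9 (50.5, [-6.1, 2.9, 15.9], 0.3)
True 191.8 (50.8, [-5.4, 3.2, 16.0], 0.6)
True 191.8 (51.0, [-6.1, 4.2, 16.0], 0.7)
True 191.6 (51.2, [-5.5, 5.0, 15.8], 0.6)
True 191.5 (51.5, [-5.3, 3.6, 15.9], 0.3)
True 191.1 (51.7, [-4.9, 4.5, 14.9], 0.7)
```

```bash
python3 - <<'E'
from push import *
tp=lambda:np.array(env.read_state()["tool_pos"])
z=lambda:round(tp()[2]-80,1)
u=np.array([.64,-.77,0])
for i in range(3):
    h1=env.move_l(tp()+u*3+[0,0,-1],rate=40,f_stop=40)
    h2=env.move_l(tp()+[0,0,-8],rate=50,f_stop=35);print(h1,h2,z(),np.round(tp()[:2]-JAR,1),T())
    if not h2: break
E
```

```text
False True 190.9 [ 3.3 -9.5] (52.1, [-5.4, 4.1, 15.5], 0.5)
False True 191.4 [  8.1 -13.2] (52.6, [-5.2, 3.2, 18.9], 0.2)
False True 191.7 [ 13.8 -17.6] (53.1, [-3.6, 2.5, 14.2], 0.6)
```

```bash
python3 - <<'E'
from push import *
tp=lambda:np.array(env.read_state()["tool_pos"])
env.move_l(tp()+[0,0,70],rate=300);print(T())
s=viewer.camera("side");cv2.imwrite("pics/side11.png",s)
for k in(9,10,11):
    im=cv2.imread(f"pics/side{k}.png");h=cv2.cvtColor(im,cv2.COLOR_BGR2HSV)
    m=cv2.inRange(h,(35,120,20),(85,255,255))[130:165,290:335]
    ys,xs=np.nonzero(m);print(k,len(xs),xs.min()+290 if len(xs) else 0,xs.max()+290 if len(xs) else 0,ys.min()+130 if len(xs) else 0,ys.max()+130 if len(xs) else 0, xs.mean()+290 if len(xs) else 0)
    sub=im[136:158,296:320];print("\n".join("".join("#" if m[y-130,x-290] else "ox."[min(2,int(im[y,x].mean())//60)] for x in range(290,330)) for y in range(136,160)))
ang=np.linspace(0,2*np.pi,8,endpoint=False)
print("rim",np.round(proj("side",np.c_[JAR[0]+34*np.cos(ang),JAR[1]+34*np.sin(ang),np.full(8,190)]),0).tolist())
E
```

```text
(53.4, [0.3, 0.4, -0.3], 0.4)
9 42 306 313 140 146 309.6666666666667
ooooooooxxx...........xxxx..............
oooooooxxxxxxx............xxxx..........
ooooooxxxxxxxxxxx...........xxxxx.......
ooooxxxxxxxxxxxxxxxxx...........xxxxx...
ooxxxxxxxxx......xx####x...........xxxxx
xx....xxxx...x.xx#######xxxx...........x
.....xxxx..xxxxxx#######x.xxxxx.........
...xxxxxx..xxxxxo#######x.xxxxxxxxx.....
.xxxxxxxx..xxxxx########x..xxxxxxxxxxx..
xxxxxxxxx.xxxxxo#######ox..xxxxxxxxxxxox
xxxxxxxxxxxxxxxxo##ooooxx.xxxxxxxxxxxxxx
xxxxxxx..xxxxxxxxooxxxxxx..xxxxxxxxxxxxx
xxxxxx...xxxxxxxxxxxxxxxx..xxxxxxxxxxxxx
xxxxx......xxxxxxxxxxxxxxx.xxxxxxxxxxxxx
xxxx.......x.xxxxxxxxxxxxx..xxxxxxxxxxxx
xxx..........xxxxxxxxxx......xxxxxxxxxxx
xxx.............xxxxx........xxxxxxxxxxx
xxx..........................xxxxxxxxxxx
xxxx.........................xxxxxxxxxxx
xxxxx......................xxxxxxxxxxxxx
xxxxx.....................xxxxxxxxxxxxxx
xxxxx...................xxxxxxxxxxxxxxxx
xxxxxx.xxx.........xx.xxxxxxxxxxxxxoxxxx
xxxxx..xxxxxxxxxxxxxxxxxxxxxxxxxxxxxxxxx
10 35 306 313 141 146 309.37142857142857
......
[... 1423 characters left out ...]
xxx.xxxxoo####ooxxx..xxxxxxxxxxxxx
x.xxxxx..xxxxxxxoxxxxxxxxxxxxxxxxxxxxxxx
xxxxxx...xxxxxxxxxxxxxxxxx.xxxxxxxxxxxxx
xxxxx.....xxxxxxxxxxxxxxxx..xxxxxxxxxxxx
xxxx.......xxxxxxxxxxxx..x..xxxxxxxxxxxx
xxxx........xxxxxxxxxxx......xxxxxxxxxxx
xxx............xxxxxx........xxxxxxxxxxx
xxx..........................xxxxxxxxxxx
xxxx.........................xxxxxxxxxxx
xxxx......................x..xxxxxxxxxxx
xxxxx.....................xxxxxxxxxxxxxx
xxxxxx..xx..............xxxxxxxxxxxxxxxx
xxxxxx.xxxxx......x...xxxxxxxxxxxxxxxxxx
xxxxxx.xxxxxxxxxxxxxxxxxxxxxxxxxxxxxxxxx
rim [[300.0, 141.0], [300.0, 144.0], [304.0, 147.0], [310.0, 147.0], [316.0, 146.0], [316.0, 142.0], [312.0, 140.0], [305.0, 139.0]]
```

```bash
python3 - <<'E'
from push import *
tp=lambda:np.array(env.read_state()["tool_pos"])
z=lambda:round(tp()[2]-80,1)
for d in((0,0),(2,-8),(-4,-9),(0,0)):
    print(d,np.round(proj("side",[[JAR[0]+d[0],JAR[1]+d[1],173],[JAR[0]+d[0],JAR[1]+d[1],183]]),1).tolist())
env.move_l([JAR[0]+3,JAR[1]-6,276],rate=200)
for fs in (12,30,40,40):
    h2=env.move_l([JAR[0]+3,JAR[1]-6,256.],rate=50,f_stop=fs);print(h2,z(),T())
    if not h2: break
E
```

```text
(0, 0) [[307.4, 147.0], [307.6, 144.8]]
(2, -8) [[307.9, 146.0], [308.1, 143.8]]
(-4, -9) [[309.4, 146.3], [309.6, 144.1]]
(0, 0) [[307.4, 147.0], [307.6, 144.8]]
True 188.8 (54.3, [-0.5, -0.5, -0.1], 0.6)
True 186.9 (54.5, [1.0, -0.9, 3.8], 0.6)
True 185.3 (54.7, [-1.5, 2.3, 5.3], 0.7)
True 184.2 (54.9, [-1.8, 1.5, 9.5], 0.5)
```

```bash
python3 - <<'E'
from push import *
tp=lambda:np.array(env.read_state()["tool_pos"])
z=lambda:round(tp()[2]-80,1)
for i in range(6):
    h2=env.move_l([JAR[0]+3+min(i,3),JAR[1]-6,254.],rate=50,f_stop=40);print(h2,z(),T())
    if not h2: break
env.move_l(tp()+[0,0,120],rate=250);print(T())
env.move_joints([0.1,0.07,1.87,0,1.2,0.29]);print(T())
cv2.imwrite("pics/top12.png",viewer.camera("top"));cv2.imwrite("pics/side12.png",viewer.camera("side"))
for n,k,(x,y,w,h) in(("top",9,(355,190,40,36)),("top",12,(355,190,40,36)),("side",12,(290,134,40,26))):
    im=cv2.imread(f"pics/{n}{k}.png");m=cv2.inRange(cv2.cvtColor(im,cv2.COLOR_BGR2HSV),(35,120,20),(85,255,255))
    print(n,k);print("\n".join("".join(("#" if im[Y,X].max()<60 else "@") if m[Y,X] else "ox."[min(2,int(im[Y,X].mean())//60)] for X in range(x,x+w)) for Y in range(y,y+h)))
E
```

```text
True 182.6 (55.1, [0.9, -0.9, 5.1], 0.5)
True 181.7 (55.3, [-3.2, 3.5, 13.8], 0.2)
True 180.5 (55.5, [-4.9, 2.8, 10.6], 0.7)
True 179.5 (55.7, [-5.7, 2.7, 12.5], 0.4)
False 178.3 (56.0, [-6.9, 4.4, 29.5], 0.6)
(56.6, [0.3, 0.8, -0.6], 0.2)
(57.9, [0.3, 0.5, 0.8], 0.9)
top 9
........................................
x.......................................
xxxxx....xxxxxxxx.......................
xxxxxxxxxxxxxxxxxxxx....................
xxxxxxxxxxxxxxx.xxxxx...................
........xxxxx.......xxx.................
..............xxxx....xx................
...........xxxxo#xxx....x...............
...........ooo#####oxx...x..............
..........#o#######oxxx.................
.........o###@######oxxx..x.............
xxxx.....oo##########xxxxx..............
xxxxxx..xoo#########oxxxxx..............
xxxx.x.#oo###########xxxxx..............
xxxx.x.#########@####xxxxxx.............
.xxxxxx###############oxxxx.............
xxxxx.x###o#######@@@@#xxxx.x...........
xxxxx.x##########@@@@@@#xxx.x...........
xxxxxxxo####o###@@@@@@@@#xx.............
xxxxxx.#########@@@x@@@@#xx.x...........
xxxxx
[... 2507 characters left out ...]
...
...xxxxxx..xxxxxxxxxxxxx..xxxxxxxxx.....
.xxxxxxxx..xxxx@@@@xxxxx..xxxxxxxxxxxx..
xxxxxxxxx.xxxx@@@@@@xxxx..xxxxxxxxxxxxxx
xxxxxxxxxxxxxxx@@@@@oxxxx.xxxxxxxxxxxxxx
xxxxxxx..xxxxx.xxxxxxxxxx..xxxxxxxxxxxxx
xxxxxx...xxxxxxxxxxxxxxxx..xxxxxxxxxxxxx
xxxxx.....xxxxxxxxxxxxxxxx.xxxxxxxxxxxxx
xxxx.......xxxxxxxxxxxxx....xxxxxxxxxxxx
xxx.........xxxxxxxxxxx......xxxxxxxxxxx
xxx.............xxxx.........xxxxxxxxxxx
xxx..........................xxxxxxxxxxx
xxxx.........................xxxxxxxxxxx
xxxxx......................x.xxxxxxxxxxx
xxxxx.....................xxxxxxxxxxxxxx
xxxxx...xx..............xxxxxxxxxxxxxxxx
xxxxxxxxxxxx.xx..x.xxxxxxxxxxxxxxxxxxxxx
xxxxxxxxxxxxxxxxxxxxxxxxxxxxxxxxxxxxxxxx
```

```bash
python3 - <<'E'
from h import *
P,e=closest("top",(374.7,204.5),"side",(306.8,145.2));print(P-[*JAR,0],e)
# predicted silhouette top row if top was at 178 / 190, sphere r17
c=np.array(viewer.camera_params("side")["pose"])[:3,1]
for top in(172,178,190): print(top,proj("side",[np.array([P[0],P[1],top-17])+17*c]))
a,b=cv2.imread("pics/top9.png"),viewer.camera("top")
print("rim shift top9->now",cv2.phaseCorrelate(np.float32(cv2.imread("pics/top4.png")[195:230,325:350,1]),np.float32(b[195:230,325:350,1])),T())
if P[2]<182: workorder.sign_off();print("signed")
E
```

```text
[  9.09798307 -14.70835449 171.46502697] 2.0610784155194684
172 [[306.72763073 144.568442  ]]
178 [[306.84928638 143.26499289]]
190 [[307.0944159  140.63976092]]
rim shift top9->now ((0.479264461587837, 0.0075473069835823026), 1.0061590756972631) (58.0, [-0.5, -0.0, -0.4], 0.8)
the job is handed in; nothing more can be done
signed
```

Both small cucumbers are in the jar with the first one, and I signed the job off at about 58 s. By my last checks none of the three stands above the rim.

- **First cucumber:** it went through the neck without contact and was let go at about 105 mm of its 150 mm length.
- **Second cucumber:** it touched the ones already inside several times on the way down and was let go at about the same depth. It then jammed with its end about 17 mm above the rim. I pressed it down with the closed fingertips in many short pushes, each stopped at a change of 12–40 N, and dragged its top sideways to free it. It ended with its end about 10 mm or more below the rim.
- **Possible rim contact:** during that sideways drag the fingertips probably touched the jar's rim.

**Last checks:**
- **Height:** the fingertips reached 178 mm against the rim at 190 mm. The top edge of the cucumber in the side camera agrees, giving an end height of about 172–178 mm.
- **Jar:** it shows the same outline in both cameras as before, so it is upright and in place to within about 1–2 mm.
- **Other objects:** I didn't knowingly touch anything else on the bench, but I made no final comparison of those objects.
- **Not seen by eye:** I had used all 12 pictures, so the end state was checked only from pixel data and fingertip height.

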